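# Set the coffee grinder to the marked grind and lock it

### The arm

A 6-joint arm with a two-finger parallel gripper is mounted at the origin on the work surface. World frame = base frame: x ahead of the robot, y to its left, z up, the work surface at z = 0. Lengths are in mm, angles in rad, forces in N, time in s.
With the tool pointing down it reaches from about 400 to 825 mm from the base axis. Payload 7 kg.
Tool frame: the origin (TCP) lies at the very end of the fingers, on their centre line; the grasp point (between the pads) lies 19 mm behind it; z points along the fingers, y is the line along which they close (so a half turn about z gives the same grasp; the last joint's range is limited). The gripper opens to 88 mm and grips with 3 to 60 N. Pads are 19 mm wide; open, the fingers measure 130 mm over their backs; the gripper's body (78 mm by 193 mm) begins 47 mm behind the grasp point.
Start: joints at [1.428, 0.359, 0.012, 0, -1.224, -0.288], TCP at [281.884, 613.3, 226.561] pointing down, gripper open.
Joint ranges: [-3.07, 3.07], [-1.43, 2.12], [-1.02, 1.25], [-3.03, 1.67], [-3.05, -0], [-3.03, 3.03]. Speed limits (rad/s): [2.39, 2.39, 3.01, 3.14, 3.14, 3.14].

### API

Orientations are given as a unit quaternion [x, y, z, w].
In Python, from plant import bot gives the robot as it stands. Calls block until the motion is done:
- bot.move_ptp(position, orientation): joint-space move of the TCP to a pose.
- bot.line_to(position, velocity=150, ori=None): straight line of the TCP; ori=None keeps the orientation; velocity is the mean speed in mm/s.
- bot.move_joints(angles): joint-space move.
- bot.move_gripper(opening, force=None): finger opening in mm; force is the grip in N (None keeps the last); returns when the fingers have stopped.
- bot.pause(seconds).
- bot.solve_ik(position, orientation): joint angles nearest the present ones, or None.
- bot.read_state(): the state.
- bot.camera(name): name is "scene" or "top"; returns the picture (384x512x3 uint8, red, green, blue); there is no depth.
- bot.get_calibration(name): a dict with "fx", "fy", "cx", "cy" (pixels), "view" (4x4, takes a point from world to camera coordinates). Camera axes: x right, y up, looking along -z (the intrinsics and any distortion apply to the point x, -y, -z); pixel columns grow to the right and rows downward; lengths in mm; the calibration is good to about 2 mm. A picture is of the moment at which its call begins. get_calibration takes no time and is no camera call.
A pose or a line that the arm cannot do raises bot.Unreachable and nothing moves.
- bot.close_job(): hands the job in; it is judged then, once.
The state is a dict: "t": time; "joint_pos": joint angles; "qvel": joint speeds; "tau": joint torques, N m; "tcp_pos": TCP position; "eef_rot": TCP orientation; "contact_force": force on the tool from outside, world axes, zero at the start; "moment": the same for the moment, N m; "width": finger opening in mm; "finger_force": force on a finger pad.
Only numpy, scipy, OpenCV 4.12 (cv2) and the standard library are available. Lean on these libraries where they do the work, as an engineer would, in place of code of your own. Each camera call takes 0.05 s, during which the arm holds its last target. There are 200 camera calls.

### The job

Turn the black grind knob on top of the coffee grinder clockwise until its white line points at the red tab on the scale. Then, without disturbing that setting, turn the brass lock ring below the knob clockwise until it is firmly hand-tight, neither left loose nor forced. Leave the red tab, the cup on the grinder and the other things where they are.

Things in the scene. Friction and masses are not known exactly. Their poses are not given: they have to be found in the camera images.
- grinder: Off-white coffee grinder without hopper, 230 x 130 mm on plan, flat top (deck) 225 mm above the counter; fixed. Origin: centre of its underside; x points to its back, -x to its front (spout, fork). Knob, ring and scale share the vertical axis at x = -50 mm, y = 0. On the deck lie only the scale plate (98 mm wide, 1.6 mm high, 30 divisions of 12 degrees), the red tab and, at the back, a cup.
- knob: Round knurled black knob, 38 mm diameter, grip from 31 to 57 mm above the deck. Origin on its axis at deck height; its x axis points along the white line on its top, from the axis to the rim. At the start it must turn clockwise (seen from above) by 0.7 to 2.2 rad to the red tab; good within half a division, 0.1 rad.
- knob_top (a point): Centre of the knob's top face, 57 mm above the deck. The knob turns with about 0.08 N m while the lock ring is loose and stays where it is left; it has about 3 rad of travel. It keeps its height. The tight ring locks it by friction, with about 0.5 N m.
- marker: Red tab, 13 x 5 x 3.5 mm, on the scale's rim, 41 to 54 mm from the axis, its top 5 mm above the deck. Origin on the knob's axis at deck height; its x axis points from the axis to the tab: the direction to give the white line. It can be pushed round if bumped.
- marker_tip (a point): Middle of the red tab's top, 47.5 mm from the knob's axis.
- ring: Knurled brass lock ring round the knob's stem, 60 mm diameter, from 4.5 to 25.5 mm above the deck, 5 mm of air between it and the knob above. Origin on its axis at deck height; x axis to a red dot on its top. Grip its outside from above, fingers astride the knob. Clockwise (from above) tightens; it takes one or more strokes.
- ring_top (a point): Centre of the ring's top face, 25.5 mm above the deck. The ring starts loose and runs at 0.06 N m for 0.5 to 2.1 rad until it meets its washer, at an unmarked angle, each time another; there the torque steps to 0.4 N m, then rises by 2.4 N m per rad. Hand-tight, turned slowly or in steps of 0.05 rad, is 0.75 to 1.0 N m about its axis; under 0.65 is loose, over 1.2 forced. It keeps its tightness.
- washer: Keyed wave-spring washer, 47 mm diameter, hidden inside the lock ring, which presses it on the knob's flange; it cannot turn. Origin on the axis at deck height. It bears on the knob with about 15 N at 0.65 N m of tightening, 50 N at 0.85 N m, 115 N at 1.2 N m.
- cup: White espresso cup without handle, 62 mm wide, 55 mm high, loose on the back of the grinder's deck, its centre 105 to 120 mm behind the knob's axis. Origin: centre of its underside.
- bean_jar: Brown jar with a wooden lid, 84 mm diameter, 140 mm high, on the counter at the grinder's left (+y). Origin: centre of its underside.
- tamper: Steel coffee tamper, foot 58 mm diameter, 90 mm high, on the counter at the grinder's right (-y). Origin: centre of its underside.
- jug: Steel milk jug with a handle, 76 mm diameter, 95 mm high, on the counter at the grinder's right (-y) near its back. Origin: centre of its underside.

How it is judged:
By the outcome, as a careful person would: the job done as asked, in the order asked, and still so for the second after the job is handed in, with the robot touching nothing.
It also fails if it takes over 72 s, if anything falls off the work surface, if the arm or the gripper's body presses on something with over 40 N, if the wrist force passes 120 N, or if a joint passes its speed limit or range.

## Working session

There is one attempt and no reset: what is moved stays moved. The work goes in short steps, each a Python script; the robot and the scene stay as the last script left them, time stands still between calls to the robot, and variables do not carry over. Pictures are saved under pics/ and viewed, at most 10 in all, crops included, and the job is handed in when it is done.

```bash
ls; mkdir -p pics
python3 - <<'E'
from plant import bot
import cv2,numpy as np
for n in("scene","top"):
    im=bot.camera(n); cv2.imwrite(f"pics/{n}0.png",im[:,:,::-1])
    c=bot.get_calibration(n); print(n,{k:np.round(v,3).tolist() for k,v in c.items()})
s=bot.read_state();print({k:np.round(v,3).tolist() for k,v in s.items()})
E
```

```text
pics
scene {'fx': 375.124, 'fy': 375.124, 'cx': 251.228, 'cy': 185.722, 'view': [[-0.164, 0.986, -0.013, 28.529], [-0.661, -0.1, 0.743, 241.447], [0.732, 0.131, 0.669, -1344.906], [0.0, 0.0, 0.0, 1.0]]}
top {'fx': 364.022, 'fy': 364.022, 'cx': 254.056, 'cy': 188.595, 'view': [[0.01, -1.0, 0.005, 47.435], [0.999, 0.011, 0.053, -574.545], [-0.053, 0.005, 0.999, -922.634], [0.0, 0.0, 0.0, 1.0]]}
{'t': 0.1, 'joint_pos': [1.428, 0.359, 0.011, -0.0, -1.224, -0.288], 'qvel': [0.001, -0.002, 0.002, 0.0, -0.001, 0.001], 'tau': [-0.001, -58.416, 29.375, 7.015, 0.01, -0.0], 'tcp_pos': [281.71, 612.937, 225.71], 'eef_rot': [0.977, -0.214, -0.0, 0.001], 'contact_force': [-0.22, 0.217, 0.619], 'moment': [0.06, 0.022, -0.041], 'finger_force': 0.0, 'width': 87.642}
```

View pics/top0.png

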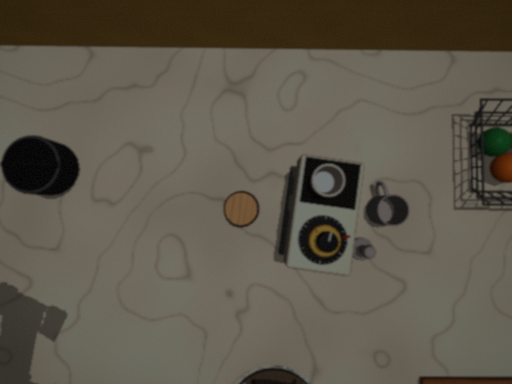

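View pics/scene0.png

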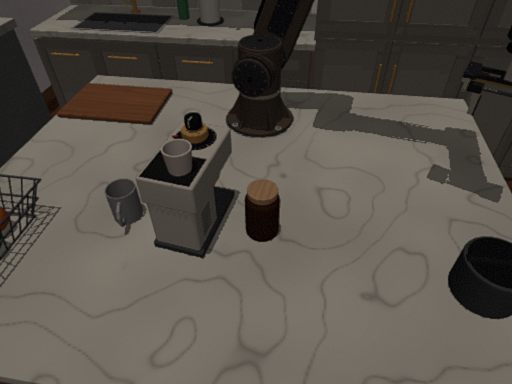

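The top view shows the grinder at about (325,215), the knob and ring at (325,240), the red tab near (348,237), the cup at (327,180), the tamper at (366,248), the jug at (385,210) and the jar at (241,209). The scene view shows the knob at (193,122), the ring at (195,134) and the cup at (178,157). I'll enlarge the knob region in both.

Run:
```python
import cv2,numpy as np
a=cv2.imread("pics/top0.png")[205:275,285:385]; b=cv2.imread("pics/scene0.png")[100:160,160:230]
a=cv2.resize(a,(800,560),interpolation=cv2.INTER_CUBIC)
cv2.imwrite("pics/topz.png",np.clip(a.astype(float)*1.5,0,255).astype(np.uint8))
b=cv2.resize(b,(700,600),interpolation=cv2.INTER_CUBIC)
cv2.imwrite("pics/scz.png",np.clip(b.astype(float)*1.5,0,255).astype(np.uint8))
```

```text
(no output)
```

View pics/topz.png

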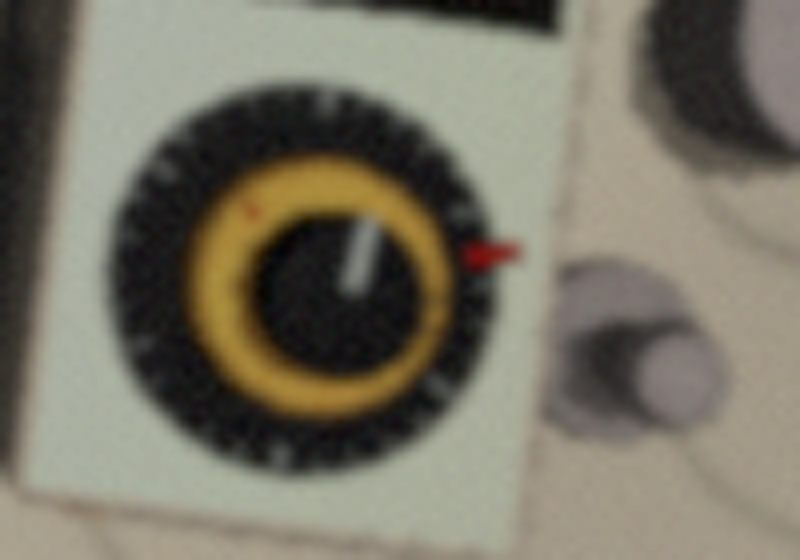

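View pics/scz.png

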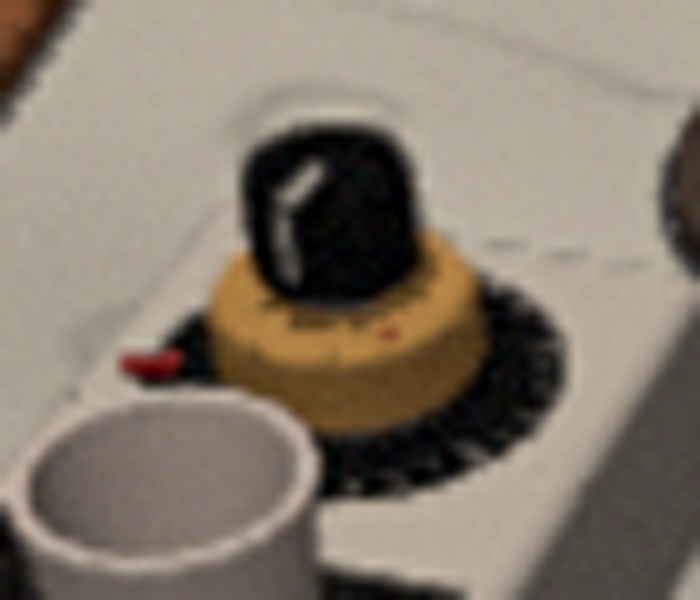

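The enlargements show the white line running from (355,290) to (372,220) in the top crop and the red tab at (490,253). The ring's red dot is at (250,210) in the top crop and (390,333) in the scene crop. The line also runs down the knob's side in the scene crop. Next I'll measure these from both views.

```bash
cat > h.py <<'E'
from plant import bot
import cv2,numpy as np
def ray(c,uv):
    u,v=np.asarray(uv,float); V=np.array(c["view"]); R=V[:3,:3]
    d=R.T@np.array([(u-c["cx"])/c["fx"],-(v-c["cy"])/c["fy"],-1.]); return -R.T@V[:3,3],d
def onz(c,uv,z): o,d=ray(c,uv); return o+d*(z-o[2])/d[2]
def tri(a,ua,b,ub):
    o1,d1=ray(a,ua);o2,d2=ray(b,ub)
    s=np.linalg.lstsq(np.c_[d1,-d2],o2-o1,rcond=None)[0]; p,q=o1+d1*s[0],o2+d2*s[1]; return (p+q)/2,np.linalg.norm(p-q)
def wc(mask,w=None):
    ys,xs=np.nonzero(mask); return np.array([xs.mean(),ys.mean()]),len(xs)
def crop_mask(im,box,f):
    x0,y0,x1,y1=box; m=np.zeros(im.shape[:2],bool); r=im.astype(int)
    m[y0:y1,x0:x1]=f(r[...,0],r[...,1],r[...,2],r.max(2))[y0:y1,x0:x1]; return m
def big(m):
    n,l,s,c=cv2.connectedComponentsWithStats(m.astype(np.uint8),connectivity=8); i=1+np.argmax(s[1:,4]); return l==i
def ell(m):
    c=max(cv2.findContours(m.astype(np.uint8),cv2.RETR_EXTERNAL,cv2.CHAIN_APPROX_NONE)[0],key=len); return cv2.fitEllipse(cv2.convexHull(c))
red=lambda r,g,b,m:(r>70)&(r>1.9*g)&(r>1.9*b)
yel=lambda r,g,b,m:(r>60)&(r>1.6*b)&(g>1.1*b)
T,S=bot.get_calibration("top"),bot.get_calibration("scene")
def measure(it,axis=None):
    """returns line angle from top view (white line on z=282) and tab angle"""
    o={}
    rt=big(crop_mask(it,(339,225,358,250),red)); r=it[...,0].astype(float)-it[...,1]
    w=r*cv2.dilate(rt.astype(np.uint8),np.ones((3,3))); w[w<15]=0; yy,xx=np.nonzero(w); ww=w[yy,xx]
    o["tabpx"]=np.array([(xx*ww).sum(),(yy*ww).sum()])/ww.sum()
    o["tab"]=onz(T,o["tabpx"],229.5)
    return o
E
python3 - <<'E'
from h import *
it=cv2.imread("pics/top0.png")[:,:,::-1]; is_=cv2.imread("pics/scene0.png")[:,:,::-1]
o=measure(it); print("tab",o)
dk=crop_mask(it,(290,208,352,268),lambda r,g,b,m:(m<62)|((r>1.5*b)))
dk=cv2.morphologyEx(big(dk).astype(np.uint8),cv2.MORPH_OPEN,np.ones((5,5)))
e=ell(dk); print("scale",e,onz(T,e[0],226.6))
y=big(crop_mask(it,(300,215,348,262),yel)); e=ell(y); print("ring",e,onz(T,e[0],248))
cy=big(crop_mask(is_,(175,110,220,150),yel)); print("ring scene",ell(cy))
ts=big(crop_mask(is_,(168,130,182,142),red)); print("tab tri",wc(ts),tri(T,o["tabpx"],S,wc(ts)[0]))
print("dot tri",tri(T,(285+250/8,205+210/8),S,(160+39.0,100+33.3)))
print("line outer end tri",tri(T,(285+372/8,205+220/8),S,(160+28.5,100+20.0)),"inner",tri(T,(285+355/8,205+288/8),S,(160+32,100+16.3)))
g=it.max(2); print(g[228:246,320:340])
# deck outline for yaw: bright deck region
print(is_.max(2)[110:132,182:204])
E
```

```text
tab {'tabpx': array([345.4984326 , 236.36990596]), 'tab': array([ 469.99921443, -127.06795168,  229.5       ])}
scale ((322.382568359375, 239.579345703125), (47.494873046875, 48.2261848449707), 137.12966918945312) [462.99734139 -81.91969083 226.6       ]
ring ((324.5232238769531, 240.4454803466797), (31.59398651123047, 31.960800170898438), 137.3450164794922) [463.18394172 -81.90865882 248.        ]
ring scene ((193.9463653564453, 131.45062255859375), (21.64006233215332, 26.52059555053711), 82.05821228027344)
tab tri (array([174.71428571, 135.71428571]), 7) (array([ 470.04516068, -126.28795691,  231.20191811]), np.float64(0.6882192008167726))
dot tri (array([480.56167731, -64.32613942, 250.98697483]), np.float64(2.2414563530539544))
line outer end tri (array([480.33133154, -85.47093573, 283.47737855]), np.float64(4.3205796925130775)) inner (array([464.93158337, -81.77376009, 283.68633653]), np.float64(3.8275614674521163))
[[112 113 114 113 112 114 113 113 113 113 112 107  96  86  71  52  31  16
   18  15]
 [113 114 113 113 112 113 113 112 113 113 112 111 109 104  93  72  48  28
   21 
[... 2712 characters left out ...]
3   6   7   4   8   5   3   5
    5  23  74 116]
 [120 123 106  26   0  21  46  38   6   4  13   4   4   3   7   3   7   3
    6  13  54  93]
 [119 116 104  49   2  15  45  46  10   6   3   5   4   4   4   8   1   5
    0  19  51  83]
 [117 115 111  74  11  12  37  50   7   1   4   8   9   4   6   3   2   0
   16  42  63  84]
 [116 116 116 102  51   8  10  22   4   4   2   5   4   7   4   3   6  23
   38  60  80 112]
 [114 114 115 115  93  39  10   8   3   6   4   8   4   3   2  13  37  54
   60  66  86 116]
 [114 114 114 107  77  59  55  42  35  30  26  25  28  31  41  52  62  68
   82 107 110 118]
 [111 115 112 113 105 108  98  63  56  57  57  57  58  58  61  68  81 108
  110 117 115 114]]
```

The axis agrees to 0.2 mm between the scale and the ring, at (463.1,-81.9). The triangulated heights also fit: tab 231 mm, ring top 251 mm and knob top 283 mm. Next I'll get the line's angle and check the IK yaw range.

```bash
cat >> h.py <<'E'
from scipy.spatial.transform import Rotation as Rn
AX=np.array([463.1,-81.9])
def proj(c,p):
    q=np.array(c["view"])@np.r_[p,1]; return np.array([c["cx"]-c["fx"]*q[0]/q[2],c["cy"]+c["fy"]*q[1]/q[2]])
def line_angle(im,cam=T,zt=282,r0=3,r1=15):
    """angle of the white line: brightest spoke over the knob top, sampled radially on the plane z=zt"""
    g=cv2.GaussianBlur(im.min(2).astype(np.float32),(0,0),0.6); a=np.arange(-np.pi,np.pi,.01); r=np.arange(r0,r1,.5)
    px=np.array([[proj(cam,[AX[0]+x*np.cos(t),AX[1]+x*np.sin(t),zt]) for x in r] for t in a],np.float32)
    s=cv2.remap(g,px[...,0],px[...,1],cv2.INTER_LINEAR).mean(1); i=s.argmax(); k=np.abs(np.angle(np.exp(1j*(a-a[i]))))<.35
    w=np.clip(s-.5*s[i],0,None)*k; return np.angle((w*np.exp(1j*a)).sum()),s[i],np.median(s)
def down(yaw): # tool down, tool y axis at world angle yaw-pi/2 ; yaw increases counterclockwise from above
    return (Rn.from_euler("z",yaw)*Rn.from_euler("x",np.pi)).as_quat()
def yawof(q): m=Rn.from_quat(q).as_matrix(); return np.arctan2(m[1,0],m[0,0])
E
python3 - <<'E'
from h import *
it=cv2.imread("pics/top0.png")[:,:,::-1]; is_=cv2.imread("pics/scene0.png")[:,:,::-1]
print("axis px at 282",proj(T,[*AX,282]),proj(S,[*AX,282]))
print(line_angle(it),line_angle(is_,S))
# direct line-fit: centroids per row
g=it.min(2).astype(float)
for r in range(233,242):
    w=np.clip(g[r,326:334]-25,0,None); print(r,round((w*np.arange(326,334)).sum()/w.sum(),2),end="; ")
t=measure(it)["tab"]; print("\ntab",np.arctan2(t[1]-AX[1],t[0]-AX[0]),np.hypot(*(t[:2]-AX)))
s=bot.read_state(); print("yaw now",yawof(s["eef_rot"]))
for y in np.arange(-3,3.2,.5):
    q=bot.solve_ik([*AX,255],down(y)); print(round(y,2),None if q is None else np.round(q,2))
E
```

```text
axis px at 282 [328.21150906 242.14506064] [191.39269803 116.42940036]
(np.float64(-0.24405636933994915), np.float32(71.588615), np.float32(15.196033)) (np.float64(-0.23741676051311394), np.float32(62.249786), np.float32(14.873815))
233 330.59; 234 330.23; 235 330.0; 236 329.76; 237 329.5; 238 329.24; 239 329.01; 240 328.83; 241 328.81; 
tab -1.4192220983079158 45.69182660287841
yaw now -0.4308924633696256
-3.0 [ 0.25 -0.   -0.37 -0.   -1.2  -1.67]
-2.5 [ 0.25 -0.   -0.37  0.   -1.2  -1.17]
-2.0 [ 0.25 -0.   -0.37  0.   -1.2  -0.67]
-1.5 [ 0.25 -0.   -0.37  0.   -1.2  -0.17]
-1.0 [ 0.25 -0.   -0.37  0.   -1.2   0.33]
-0.5 [ 0.25 -0.   -0.37  0.   -1.2   0.83]
0.0 [ 0.25 -0.   -0.37  0.   -1.2   1.33]
0.5 [ 0.25 -0.   -0.37  0.   -1.2   1.83]
1.0 [ 0.25 -0.   -0.37  0.   -1.2   2.33]
1.5 [ 0.25 -0.   -0.37  0.   -1.2   2.83]
2.0 [ 0.25 -0.   -0.37  0.   -1.2  -2.96]
2.5 [ 0.25 -0.   -0.37 -0.   -1.2  -2.46]
3.0 [ 0.25 -0.   -0.37 -0.   -1.2  -1.96]
```

```bash
cat >> h.py <<'E'
def st(msg=""):
    s=bot.read_state(); print(msg,"t %.1f w %.1f ff %.1f F %s M %s tcp %s q6 %.3f"%(s["t"],s["width"],s["finger_force"],np.round(s["contact_force"],1),np.round(s["moment"],2),np.round(s["tcp_pos"],1),s["joint_pos"][5])); return s
def twist(dq): q=np.array(bot.read_state()["joint_pos"]); q[5]+=dq; bot.move_joints(q.tolist())
E
python3 - <<'E'
from h import *
p=bot.read_state()["tcp_pos"]; bot.line_to([p[0],p[1],400],velocity=200)
bot.move_ptp([*AX,360],down(-0.6)); bot.move_gripper(60); st("above")
bot.line_to([*AX,300],velocity=120); st(); bot.line_to([*AX,257],velocity=60); st("down")
bot.move_gripper(30,force=15); st("grip")
E
```

```text
above t 4.4 w 60.1 ff 0.0 F [-0.3 -0.1 -1. ] M [ 0.05  0.01 -0.03] tcp [463.1 -81.9 360. ] q6 0.726
 t 5.0 w 60.0 ff 0.0 F [-0.6 -0.2 -0.1] M [ 0.06  0.01 -0.01] tcp [463.5 -82.  300.6] q6 0.726
down t 5.9 w 59.9 ff 0.0 F [-0.2  0.1  0.4] M [ 0.01 -0.02  0.02] tcp [463.3 -81.9 257.3] q6 0.726
grip t 6.4 w 37.4 ff 15.0 F [-1.9 -3.2  1.4] M [-1.13  0.55  0.04] tcp [462.8 -82.4 257.2] q6 0.726
```

```bash
cat >> h.py <<'E'
def turn_to(z,yaw): bot.move_joints(list(bot.solve_ik([*AX,z],down(yaw))))
E
python3 - <<'E'
from h import *
for f in (.33,.67,1): turn_to(257,-0.6-1.178*f); st()
bot.pause(.2); st()
bot.move_gripper(60); st("open")
bot.line_to([*AX,380],velocity=200)
bot.move_joints([.8]+list(bot.read_state()["joint_pos"][1:])); st()
it=bot.camera("top"); is_=bot.camera("scene")
cv2.imwrite("pics/top1.png",it[:,:,::-1]);cv2.imwrite("pics/scene1.png",is_[:,:,::-1])
print(line_angle(it),line_angle(is_,S)); o=measure(it)["tab"]; print(np.arctan2(*(o[:2]-AX)[::-1]))
cv2.imwrite("pics/z1.png",np.clip(cv2.resize(np.hstack([it[215:265,290:350],is_[105:155,165:225]])[:,:,::-1],(800,333),interpolation=cv2.INTER_CUBIC)*1.5,0,255).astype(np.uint8))
E
```

```text
t 6.8 w 37.5 ff 15.0 F [-4.  -5.9  2.3] M [-1.76  1.1  -0.03] tcp [462.4 -82.8 257.2] q6 0.336
 t 7.3 w 37.5 ff 15.0 F [-5.4 -5.9  4.1] M [-1.9   1.89 -0.09] tcp [461.8 -83.  257.2] q6 -0.064
 t 7.8 w 37.8 ff 15.0 F [-7.9 -4.7  6.1] M [-1.53  2.91 -0.08] tcp [461.1 -83.  257.1] q6 -0.453
 t 8.0 w 37.7 ff 15.0 F [-9.  -5.   6.1] M [-1.45  2.88 -0.05] tcp [461.1 -83.  257.1] q6 -0.453
open t 8.6 w 60.3 ff 0.0 F [-0.   0.9  0.8] M [ 0.06 -0.1  -0.04] tcp [463.2 -81.8 256.9] q6 -0.452
 t 10.4 w 60.0 ff 0.0 F [-0.2 -0.5 -1.3] M [ 0.04 -0.02 -0.03] tcp [436.3 173.7 378.3] q6 -0.452
(np.float64(-1.4073800047496166), np.float32(87.083885), np.float32(21.394325)) (np.float64(-1.6656975962879423), np.float32(38.827854), np.float32(10.99205))
-1.419243125451639
```

View pics/z1.png

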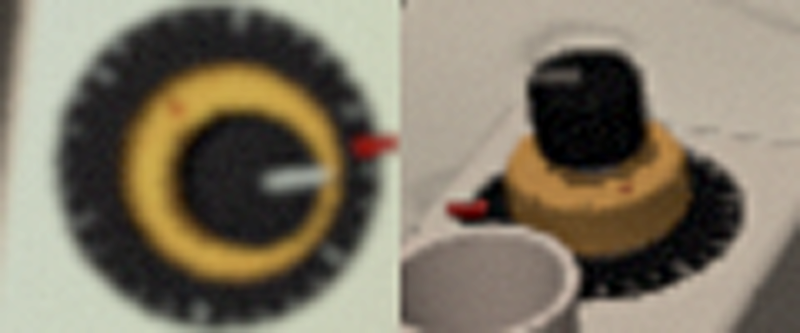

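The top view shows the line (265,183)-(325,175) pointing at the tab (372,147), with the tab and cup unmoved. The scene view is foreshortened and too weak to use here. I'll check the angle with a line fit that doesn't depend on the axis position, using the saved picture.

Run:
```python
from h import *
it=cv2.imread("pics/top1.png")[:,:,::-1]; is_=cv2.imread("pics/scene1.png")[:,:,::-1]
def pca(im,c,box,z,ch):
    x0,y0,x1,y1=box; g=ch(im.astype(float))[y0:y1,x0:x1]; w=np.clip(g-.45*g.max(),0,None); ys,xs=np.nonzero(w); w=w[ys,xs]
    P=np.array([onz(c,(x+x0,y+y0),z)[:2] for x,y in zip(xs,ys)]); m=np.average(P,axis=0,weights=w); ev,V=np.linalg.eigh(np.cov(P.T,aweights=w)); v=V[:,1]; v=v*np.sign(-v[1])
    d=m-AX; print("pca angle",np.arctan2(v[1],v[0]),"centroid angle",np.arctan2(d[1],d[0]),"r",np.hypot(*d),"perp miss",np.cross(d,v),np.sqrt(ev))
pca(it,T,(327,236,339,247),282,lambda a:a.min(2))
pca(is_,S,(182,112,194,120),282,lambda a:a.min(2))
pca(it,T,(339,228,356,245),229.5,lambda a:a[...,0]-a[...,1])
t=onz(S,(174.71,135.71),229.5);print("tab scene",t)
```

```text
pca angle -1.4223476688994001 centroid angle -1.410782472417247 r 10.860365419196492 perp miss -0.12559945999708821 [1.47869994 4.64685255]
pca angle -0.03048548913175671 centroid angle -1.8792678948563954 r 19.728788004918567 perp miss 18.971400769282166 [4.34430605 9.94932463]
pca angle -1.44488195498053 centroid angle -1.4215162743056717 r 44.94844411656774 perp miss -1.0501554296988633 [1.27991414 2.8499622 ]
tab scene [ 467.68832515 -126.96954364  229.5       ]<stdin>:6: DeprecationWarning: Arrays of 2-dimensional vectors are deprecated. Use arrays of 3-dimensional vectors instead. (deprecated in NumPy 2.0)
```

The line reads -1.41 to -1.42 rad and the tab -1.42 to -1.44, so the setting is good. The grip forces put the true axis near (461,-83.2), which is within the calibration error. Next I'll grip the ring and run it until the torque steps.

```bash
cat >> h.py <<'E'
AX2=np.array([461.,-83.2]); ZR=235
def rturn(yaw): bot.move_joints(list(bot.solve_ik([*AX2,ZR],down(yaw))))
def torque():
    m=[]
    for _ in range(4): s=bot.read_state(); m.append((s["moment"][2],s["tau"][5])); bot.pause(.02)
    return np.mean(m,0)
E
python3 - <<'E'
from h import *
y0=0.9
bot.move_ptp([*AX2,380],down(y0)); bot.move_gripper(76)
bot.line_to([*AX2,300],velocity=150); st(); print("free",torque())
bot.line_to([*AX2,ZR],velocity=60); st("down"); bot.move_gripper(50,force=50); bot.pause(.2); st("grip"); b=torque(); print(b)
y=y0
while y>y0-2.5:
    y-=.05; rturn(y); t=torque(); s=bot.read_state()
    print("%.2f"%y,np.round(t,3),np.round(s["contact_force"],0),round(yawof(s["eef_rot"]),3))
    if abs(t[0]-b[0])>.3 or abs(t[1]-b[1])>.3: break
st()
E
```

```text
Traceback (most recent call last):
plant.Unreachable: the arm cannot follow that straight line within its joint ranges
```

Run:
```python
from h import *
s=st(); print(np.round(s["joint_pos"],2), yawof(s["eef_rot"]))
for z in (380,300,235):
  for y in (.9,.6,.3,-.5): print(z,y,np.round(bot.solve_ik([*AX2,z],down(y)),2))
```

```text
t 13.0 w 76.1 ff 0.0 F [ 0.1 -0.3  0.2] M [-0.07 -0.04 -0.01] tcp [460.9 -83.3 380.1] q6 -0.070
[ 2.54 -1.36 -0.15 -0.   -2.79 -0.07] 0.8998015294854321
380 0.9 [ 2.54 -1.36 -0.15  0.   -2.79 -0.07]
380 0.6 [ 2.54 -1.36 -0.15  0.   -2.79 -0.37]
380 0.3 [ 2.54 -1.36 -0.15  0.   -2.79 -0.67]
380 -0.5 [ 2.54 -1.36 -0.15 -0.   -2.79 -1.47]
300 0.9 [ 0.24 -0.03 -0.3   0.   -1.3   2.23]
300 0.6 [ 0.24 -0.03 -0.3   0.   -1.3   1.93]
300 0.3 [ 0.24 -0.03 -0.3   0.   -1.3   1.63]
300 -0.5 [ 0.24 -0.03 -0.3   0.   -1.3   0.83]
235 0.9 [ 0.24  0.01 -0.41  0.   -1.15  2.23]
235 0.6 [ 0.24  0.01 -0.41  0.   -1.15  1.93]
235 0.3 [ 0.24  0.01 -0.41  0.   -1.15  1.63]
235 -0.5 [ 0.24  0.01 -0.41  0.   -1.15  0.83]
```

The move took a flipped arm branch. I'll go back along the same path and then enter the forward branch with explicit joint angles.

Run:
```python
from h import *
y0=0.9
q=np.array(bot.solve_ik([*AX2,300],down(-1.778))); back=q.copy(); back[0]=.8; back[1]-=.1; back[2]+=.15; back[4]=-1.25
print(np.round(q,2)); bot.move_joints(back.tolist()); s=st("back"); 
j=bot.solve_ik([*AX2,370],down(y0)); print(np.round(j,2),np.round(s["joint_pos"],2))
assert j[0]<1
bot.move_joints(list(j))
bot.line_to([*AX2,300],velocity=150); st(); print("free",torque())
bot.line_to([*AX2,ZR],velocity=60); st("down"); bot.move_gripper(50,force=50); bot.pause(.2); st("grip"); b=torque(); print(b)
y=y0
while y>y0-2.5:
    y-=.05; rturn(y); t=torque(); s=bot.read_state()
    print("%.2f"%y,np.round(t,3),np.round(s["contact_force"],0),round(yawof(s["eef_rot"]),3))
    if abs(t[0]-b[0])>.3 or abs(t[1]-b[1])>.3: break
st()
```

```text
[ 0.24 -0.03 -0.3   0.   -1.3  -0.45]
back t 15.0 w 76.1 ff 0.0 F [-0.4  1.1  0.1] M [-0.64  0.65 -0.04] tcp [483.4 223.2 428. ] q6 -0.450
[ 2.54 -1.38 -0.17  0.   -2.78 -0.07] [ 0.8  -0.13 -0.15  0.   -1.25 -0.45]Traceback (most recent call last):
  File "<stdin>", line 6, in <module>
AssertionError
```

Run:
```python
from h import *
y0=0.9
j=np.array(bot.solve_ik([*AX2,350],down(-1.5))); assert j[0]<1; j[5]+=y0+1.5; print(np.round(j,2)); assert j[5]<2.5
bot.move_joints(j.tolist()); s=st(); print(yawof(s["eef_rot"]))
bot.line_to([*AX2,300],velocity=150); print("free",torque())
bot.line_to([*AX2,ZR],velocity=60); st("down"); bot.move_gripper(50,force=50); bot.pause(.2); st("grip"); b=torque(); print(b)
y=y0
while y>y0-2.5:
    y-=.05; rturn(y); t=torque(); s=bot.read_state()
    print("%.2f"%y,np.round(t,3),np.round(s["contact_force"],0),round(yawof(s["eef_rot"]),3))
    if abs(t[0]-b[0])>.3 or abs(t[1]-b[1])>.3: break
st()
```

```text
[ 0.24 -0.05 -0.21  0.   -1.42  2.23]
 t 17.3 w 75.8 ff 0.0 F [-0.1  0.1 -0.5] M [-0.04 -0.08  0.02] tcp [461.1 -82.9 350.2] q6 2.227
0.9000347864100466
free [-0.03192266 -0.00198991]
down t 19.0 w 76.1 ff 0.0 F [0.1 0.3 0.2] M [-0.1  -0.09  0.02] tcp [461.3 -83.2 235.4] q6 2.228
grip t 19.7 w 59.1 ff 50.0 F [-3.5  3.5  3.7] M [ 1.34  1.28 -0.02] tcp [460.5 -82.8 235.2] q6 2.227
[-0.03530414  0.05185487]
0.85 [-0.047 -0.058] [-5.  3.  4.] 0.85
0.80 [-0.013 -0.059] [-4.  5.  5.] 0.8
0.75 [-0.052 -0.059] [-5.  5.  5.] 0.75
0.70 [-0.074 -0.06 ] [-4.  5.  5.] 0.7
0.65 [-0.029 -0.061] [-5.  5.  5.] 0.65
0.60 [-0.024 -0.061] [-6.  6.  6.] 0.6
0.55 [-0.068 -0.062] [-5.  6.  6.] 0.55
0.50 [-0.058 -0.063] [-5.  7.  6.] 0.5
0.45 [-0.07  -0.063] [-7.  7.  6.] 0.45
0.40 [-0.065 -0.064] [-7.  7.  7.] 0.4
0.35 [-0.049 -0.064] [-7.  8.  7.] 0.35
0.30 [-0.039 -0.064] [-6.  9.  6.] 0.3
0.25 [-0.015 -0.065] [-6. 10.  7.] 0.25
0.20 [-0.052 -0.065] [-7.  9.  7.] 0.2
0.15 [-0.033 -0.065] [-7. 11.  8.] 0.15
0.10 [-0.045 -0.065] [-7. 10.  7.] 0.1
0.05 [-0.028 -0.065] [-8. 10.  7.] 0.05
-0.00 [ 0.177 -0.282] [-8. 11.  8.] 0.0
 t 25.4 w 58.9 ff 50.0 F [-7.9 10.8  7.7] M [3.94 2.79 0.18] tcp [460.  -81.7 235.1] q6 1.328
```

`tau[5]` reads 0.06 N m in the loose phase, as stated in the task, and the washer has now been met. I'll keep tightening in small steps towards about 0.87.

Run:
```python
from h import *
y=0.; bot.move_gripper(50,force=60)
for i in range(16):
    y-=.03; rturn(y); t=torque(); print("%.2f"%y,np.round(t,3),round(yawof(bot.read_state()["eef_rot"]),3))
    if max(-t[1],t[0]+.04)>.82: break
bot.pause(.3); print(torque()); st()
```

```text
-0.03 [ 0.38  -0.434] -0.029
-0.06 [ 0.437 -0.488] -0.059
-0.09 [ 0.505 -0.539] -0.089
-0.12 [ 0.539 -0.606] -0.119
-0.15 [ 0.621 -0.674] -0.149
-0.18 [ 0.669 -0.747] -0.179
-0.21 [ 0.768 -0.822] -0.209
[ 0.74797846 -0.76326201]
 t 28.2 w 58.7 ff 60.0 F [-8.1 12.6  8. ] M [4.47 2.86 0.71] tcp [460.1 -81.4 235.1] q6 1.119
```

Run:
```python
from h import *
rturn(-.232); print(torque(),torque())
bot.move_gripper(76); st("open")
bot.line_to([*AX2,350],velocity=120)
q=list(bot.read_state()["joint_pos"]); q[0]=.8; bot.move_joints(q); bot.pause(.3); st()
it=bot.camera("top"); is_=bot.camera("scene")
cv2.imwrite("pics/top2.png",it[:,:,::-1])
print(line_angle(it)); o=measure(it)["tab"]; print(np.arctan2(*(o[:2]-AX)[::-1]))
cv2.imwrite("pics/z2.png",np.clip(np.vstack([cv2.resize(it[150:280,270:420],(600,520))])[:,:,::-1]*1.4,0,255).astype(np.uint8))
```

```text
[ 0.84915225 -0.89941505] [ 0.87077712 -0.8604674 ]
open t 29.2 w 76.0 ff 0.0 F [-0.5 -0.3 -0.1] M [-0.04  0.03  0.03] tcp [461.  -83.4 234.9] q6 1.095
 t 31.6 w 75.9 ff 0.0 F [-0.2  0.   0.1] M [-0.06 -0.05 -0.  ] tcp [435.3 172.  349.2] q6 1.095
(np.float64(-1.4073411961708637), np.float32(85.54642), np.float32(20.488585))
-1.4194549056654957
```

View pics/z2.png

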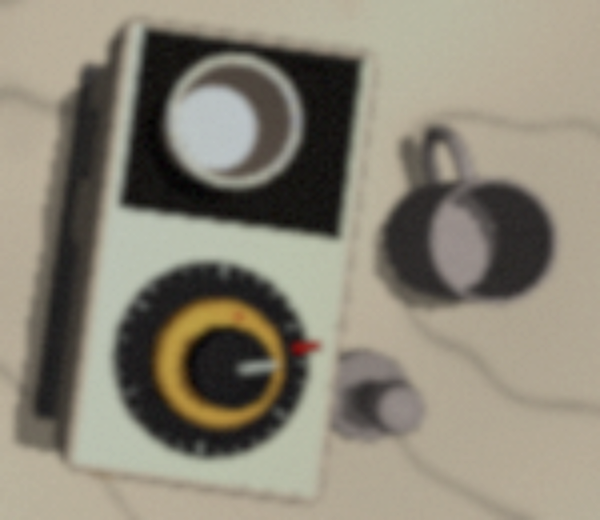

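The final view shows the white line (240,370)-(275,365) still pointing at the red tab (305,348). The ring dot is now at (240,315), about 1.13 rad clockwise of where it started, which matches the commanded turn, so the grip didn't slip. The cup, jug and tamper are unmoved.

```bash
python3 -c "
from plant import bot
print(bot.close_job())"
```

```text
the job is handed in; nothing more can be done
None
```

The job is handed in after about 32 s: the knob's white line is within about 0.03 rad of the red tab, the lock ring was tightened to about 0.87 N m, and the tab, cup, jug and tamper look unmoved.

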